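Tuck the shim gauge under the lap leaf and hold it pressed flat

ROBOT

A 6-joint arm with a two-finger parallel gripper is mounted at the origin on the work surface. World frame = base frame: x ahead of the robot, y to its left, z up, the work surface at z = 0. Lengths are in mm, angles in rad, forces in N, time in s.
With the tool pointing down it reaches from about 400 to 925 mm from the base axis. Payload 12.5 kg.
Tool frame: the origin (TCP) lies at the very end of the fingers, on their centre line; the grasp point (between the pads) lies 19 mm behind it; z points along the fingers, y is the direction in which the jaws open and shut (so a half turn about z gives the same grasp; the last joint's range is limited). The gripper opens to 95 mm and grips with 3 to 60 N. Pads are 20 mm wide; open, the fingers measure 119 mm over their backs; the gripper's body (75 mm by 180 mm) begins 59 mm behind the grasp point.
Start: joints at [-1.311, 0.491, 1.559, -0, 1.092, -0.106], TCP at [223.584, -583.66, 194.561] pointing down, gripper open.
Joint ranges: [-3.1, 3.1], [-0.84, 2.19], [0.05, 2.79], [-1.13, 4.28], [0.06, 2.93], [-2.69, 2.69]. Speed limits (rad/s): [2.22, 2.22, 2.79, 3.14, 3.14, 3.14].

INTERFACE

Orientations are given as [roll, pitch, yaw] about the fixed x, y, z axes, in that order (R = Rz(yaw) Ry(pitch) Rx(roll)).
In Python, from cell import env, read_camera, get_calibration gives the robot as it stands.
- The arm moves only by the tool arm_command, never from a script. Its argument "targets" is a list of rows, each a list of 3 entries, a list of its own where there are three numbers: the turn, a rotation vector about the tool's x, y, z in rad, then the shift along the tool's x, y, z in m, then the closure in counts, from 0 (fully open) to 255 (shut). In form: [[[rx, ry, rz], [tx, ty, tz], fingers], ...]. A call has 1 to 8 rows; each row is the pose to reach, as a shift and turn from the pose commanded when the call began, along the tool's axes at that moment; what a row does not reach only later rows make up. A row lasts 1/10 s, in which the tool goes at most 50 mm and 8.59 degrees, less where a joint would pass 70% of its speed; a pose out of reach is approached as far as the arm can. A call with a gripper value outside its range is refused whole. The fingers move at their own pace and stop on an object; the grip force is fixed at half the most. Time passes only in rows, so rows that repeat a pose let the fingers close. It gives the time, the measured TCP pose, the force and the opening at its end, in the units of the state.
- env.state(): the state, without advancing time (a new reading comes with each control period).
- read_camera(name): name is "side" or "top" or "wrist"; returns (picture, depth): 400x640x3 uint8, blue, green, red; 400x640 float32, mm along the optical axis (not along the pixel's ray), 0 where there is no reading.
- get_calibration(name): a dict with "vfov" (degrees; the focal length in pixels is half the picture's height over the tangent of half this angle, whatever the lens; pixels are square), "cx", "cy" (the principal point, pixels), "k1" (the pictures are not rectified: a ray, as slopes to the right and down, at radius r is drawn at 1 + k1 r^2 times it, then the intrinsics apply), "world_from_camera" (4x4, takes a point from camera to world coordinates). Camera axes: x right, y down, z forward; pixel columns grow to the right and rows downward; lengths in mm; the calibration is good to about 2 mm. A picture is of the moment at which its call begins: read the wrist's pose just before it. get_calibration takes no time and is no camera call; for the wrist camera it gives the pose at the moment of the call.
- env.job_done(): hands the job in, once; it reports no verdict.
The state is a dict: "t": time; "joints": joint angles; "qvel": joint speeds; "tau": joint torques, N m; "eef_pos": TCP position; "tcp_rot": TCP orientation; "ft_force": force on the tool from outside, world axes, zero at the start; "moment": the same for the moment, N m; "opening": opening from 0.0 (shut) to 1.0 (fully open).
Only numpy, scipy, OpenCV 4.12 (cv2) and the standard library are available. Lean on these libraries where they do the work, as an engineer would, in place of code of your own. Each camera call takes 0.05 s, during which the arm holds its last target.

TASK

Pick up the silver shim gauge by its upright rib, set it flat on the green sprung plate just short of the blue lap leaf, black-line end towards the leaf, and press it down so the plate sinks on its springs. Keeping it pressed flat, sweep it along the plate and tuck its edge under the leaf without lifting the leaf, until its black line is about at the leaf's lip. Finish still holding it there, pressed flat with the plate about halfway down its travel, touching nothing of the stand with the gripper and leaving the red block, the clear cup and the copper bars where they are.

Things in the scene. Friction and masses are not known exactly. Their poses are not given: they have to be found in the camera images.
- stand: fixed checking stand, grey base 270 x 140 x 14 mm (x, y, z) on the bench. Origin: centre of its underside; x points along the stand towards the leaf's hinge, z up. Above the base, on springs, floats the green plate 240 x 110 x 12 mm, centred over the base; its top is 38 mm above the bench when up. The plate carries the lap leaf at its +x end, so leaf and slot sink with it
- plate (a joint): how far the green sprung plate is pressed down, m: 0 = up, 0.010 = bottomed. It stays level. It starts to move at about 4.5 N (gauge weight included), then 1 N per mm, about 14.5 N at the bottom
- leaf (a joint): lift angle of the blue lap leaf, rad: 0 = lying on its copper spacers, grows as its lip is lifted. Leaf 68 (x) x 110 (y) x 4 mm, 60 g, hinged at its far (+x) edge, kept down only by its weight. It stays parallel to and 7 mm above the plate, resting on a copper spacer at each side; the slot under it is open towards -x, 70 mm wide, 7 mm high, 60 mm deep
- lap_mouth (a point): point on the plate's top surface straight below the middle of the leaf's lip, moves with the plate; x points into the slot (same axes as the stand), z up. In front of it (-x) lie 164 mm of clear plate
- leaf_lip (a point): middle of the leaf's top edge at the lip (the free, -x edge), 11 mm above the plate
- gauge: loose aluminium shim gauge, 0.10 to 0.17 kg: flat strip 150 (x) x 50 (y) x 4 mm with an upright grip rib 50 (x) x 12 (y) mm that stands 30 mm above the strip (34 mm above the underside), rib centre at x = -10 mm, y = 0. Origin: centre of the strip's underside; x points to the leading edge that is tucked. A black line 4 mm wide crosses the strip 35 to 39 mm behind the leading edge
- gauge_edge (a point): middle of the gauge's leading edge at its underside, 75 mm ahead (+x) of the gauge's origin
- gauge_grip (a point): middle of the rib, 10 mm behind the gauge's origin, 22 mm above its underside; grip the rib across y, 12 mm wide
- jig_block: bystander: loose red anodised jig block 50 x 40 x 30 mm, origin at the centre of its underside
- cup: bystander: loose clear polycarbonate parts cup, rim diameter 60 mm, 55 mm high, origin at the centre of its underside
- bar0: bystander: loose copper spacer bar 100 x 16 x 10 mm, origin at the centre of its underside
- bar1: bystander: the other copper spacer bar, same size and origin

How it is judged:
By the outcome, as a careful person would: the job done as asked, in the order asked, and still so for the second after the job is handed in, while the arm keeps its last pose, push and grip.
It also fails if it takes over 45 s, if anything falls off the work surface, if the arm or the gripper's body presses on something with over 40 N, if the wrist force passes 120 N, or if a joint passes its speed limit or range.

## Working session

There is one attempt and no reset: what is moved stays moved. The work goes in short steps, Python scripts to look and compute and a tool call to move; the robot and the scene stay as the last step left them, time stands still between calls to the robot, and variables do not carry over. Pictures are saved under pics/ and viewed, and the job is handed in when it is done.

Besides the shell and the picture viewer there is one more tool, called after ">>>" in YAML: its name, and indented under it one key for each argument. arm_command: Moves the arm, as the interface text tells. Its arguments: {"type":"object","properties":{"targets":{"type":"array"}},"required":["targets"]}

```bash
mkdir -p pics; ls; cat > h.py <<'E'
import numpy as np, cv2, json
from cell import env, read_camera, get_calibration
def snap(name, fn):
    c=get_calibration(name); im,d=read_camera(name)
    cv2.imwrite('pics/'+fn+'.png',im); np.savez('pics/'+fn+'.npz',im=im,d=d,**{k:np.array(v) for k,v in c.items()})
    return im,d,c
def load(fn):
    z=np.load('pics/'+fn+'.npz'); c={k:z[k] for k in('vfov','cx','cy','k1','world_from_camera')}
    return z['im'],z['d'],c
def rays(c,uv):
    uv=np.atleast_2d(np.asarray(uv,float)); f=200/np.tan(np.radians(float(c['vfov']))/2)
    K=np.array([[f,0,float(c['cx'])],[0,f,float(c['cy'])],[0,0,1]])
    n=cv2.undistortPoints(uv.reshape(-1,1,2),K,np.array([float(c['k1']),0,0,0,0])).reshape(-1,2)
    T=np.array(c['world_from_camera']); d=np.c_[n,np.ones(len(n))]
    return T[:3,3],d@T[:3,:3].T
def onz(c,uv,z):
    o,d=rays(c,uv); return o+d*((z-o[2])/d[:,2])[:,None]
def bydepth(c,uv,depth):
    o,d=rays(c,uv); uv=np.atleast_2d(uv).astype(int)
    return o+d*depth[uv[:,1],uv[:,0]][:,None]
E
python3 - <<'E'
from h import *
print(env.state())
for n in('side','top','wrist'):
    im,d,c=snap(n,n+'0'); print(n,{k:np.round(v,3).tolist() for k,v in c.items()})
E
```

```text
pics
{'t': 0.0, 'joints': array([-1.31062460e+00,  4.91563668e-01,  1.55948155e+00, -1.77272254e-05,
        1.09170295e+00, -1.05590722e-01]), 'qvel': array([-5.52073168e-04,  1.07441171e-03, -6.00119619e-05,  8.83660766e-04,
        8.33828184e-04,  7.58218113e-04]), 'tau': array([-2.44726492e-03, -6.12641859e+01, -2.58182877e+01,  6.92085782e-02,
        4.81831993e-02, -1.10019812e-04]), 'eef_pos': array([ 223.48715437, -583.37225394,  193.94816082]), 'tcp_rot': array([-3.14044192e+00, -1.06150122e-04,  3.65770564e-01]), 'ft_force': array([-0.2731187 ,  0.50189672,  0.26734497]), 'moment': array([-0.07251367,  0.02346684,  0.01675383]), 'opening': 1.0011622907319422}
side {'vfov': 54.152, 'cx': 321.11, 'cy': 195.526, 'k1': -0.041, 'world_from_camera': [[0.998, -0.053, 0.043, 521.479], [-0.067, -0.644, 0.762, -792.254], [-0.013, -0.763, -0.646, 766.624], [0.0, 0.0, 0.0, 1.0]]}
top {'vfov': 42.712, 'cx': 320.14, 'cy': 200.627, 'k1': 0.05, 'world_from_camera': [[0.095, -0.974, 0.205, 297.536], [-0.995, -0.094, 0.017, -17.532], [0.003, -0.206, -0.979, 1479.411], [0.0, 0.0, 0.0, 1.0]]}
wrist {'vfov': 66.449, 'cx': 320.529, 'cy': 207.303, 'k1': -0.017, 'world_from_camera': [[0.358, -0.897, -0.258, 297.281], [-0.934, -0.344, -0.098, -556.043], [-0.001, 0.276, -0.961, 383.625], [0.0, 0.0, 0.0, 1.0]]}
```

View pics/side0.png

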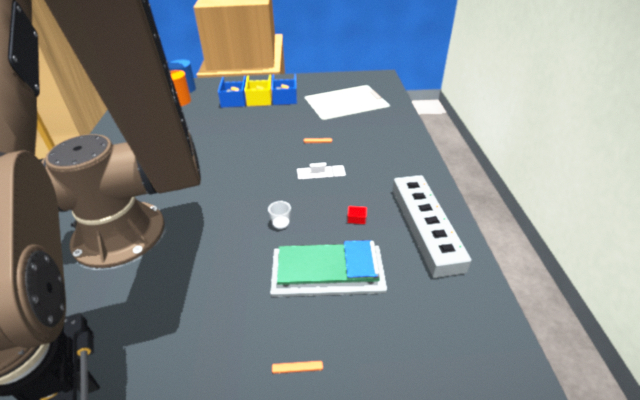

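View pics/top0.png

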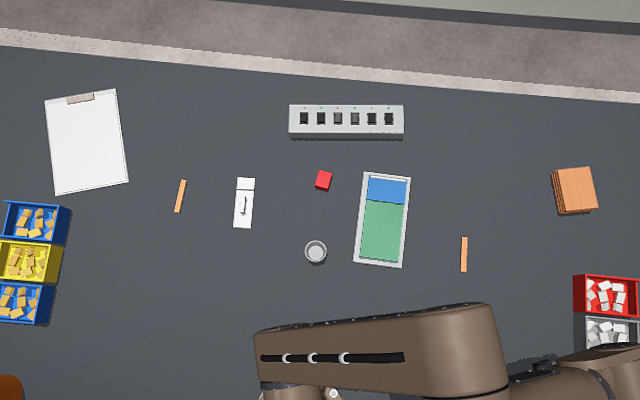

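View pics/wrist0.png

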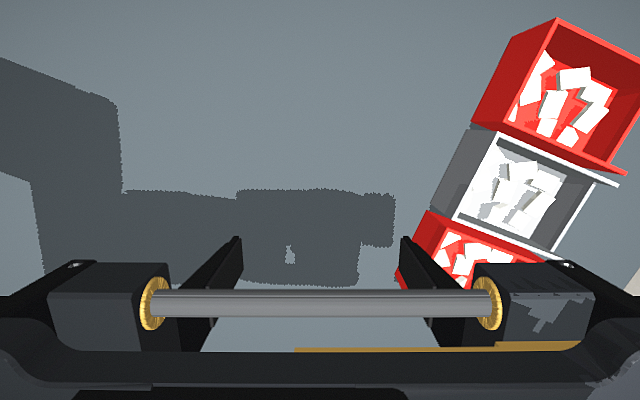

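The side view shows the gauge at about (320,172), the stand at (328,268), the cup at (280,214), the red block at (357,214) and the bars at (318,140) and (298,367). In the top view the gauge is at (244,203) with its black line near row 190, and the leaf is at (386,190). Both the line end and the leaf face world +x.

```bash
python3 - <<'E'
from h import *
im,d,c=load('top0')
hsv=cv2.cvtColor(im,cv2.COLOR_BGR2HSV)
def blob(mask,box,z,name):
    m=np.zeros(mask.shape,np.uint8); x0,y0,x1,y1=box; m[y0:y1,x0:x1]=mask[y0:y1,x0:x1]
    cs,_=cv2.findContours(m,cv2.RETR_EXTERNAL,cv2.CHAIN_APPROX_NONE); k=max(cs,key=cv2.contourArea).reshape(-1,2)
    P=onz(c,k,z)[:,:2].astype(np.float32); r=cv2.minAreaRect(P); 
    b=cv2.boxPoints(r); e=[b[1]-b[0],b[2]-b[1]]; e=max(e,key=np.linalg.norm); a=np.degrees(np.arctan2(e[1],e[0]))
    print(name,'ctr',np.round(r[0],1),'size',np.round(r[1],1),'long axis deg',round((a+90)%180-90,2),'n',len(k))
H,S,V=cv2.split(hsv)
blob(((V>190)&(S<40)).astype(np.uint8),(225,165,265,195),4,'gauge front')
blob(((V>150)&(S<60)).astype(np.uint8),(225,165,265,235),4,'gauge')
blob(((H>40)&(H<90)&(S>60)).astype(np.uint8),(345,160,420,275),38,'green')
blob(((H>95)&(H<125)&(S>100)).astype(np.uint8),(345,160,420,275),49,'leaf')
blob(((V>130)&(S<60)).astype(np.uint8),(345,160,420,275),14,'base')
blob((((H<8)|(H>172))&(S>120)).astype(np.uint8),(305,160,345,200),30,'red')
for n,b in(('bar0',(165,170,195,220)),('bar1',(450,225,480,280))):
    blob(((H>5)&(H<22)&(S>80)).astype(np.uint8),b,10,n)
# depth check
for p in((386,240),(386,190),(244,215),(244,203),(215,203)): print(p,np.round(bydepth(c,p,d)[0],1))
b=cv2.resize(im[155:280,150:490],None,fx=2.3,fy=2.3,interpolation=cv2.INTER_CUBIC);cv2.imwrite('pics/topz.png',b)
E
```

```text
gauge front ctr [638.9 233.3] size [34.4 51.9] long axis deg -88.16 n 54
gauge ctr [580.8 231.1] size [151.6  52.5] long axis deg 2.16 n 164
green ctr [ 532.1 -174.6] size [108.6 165.9] long axis deg -2.22 n 187
leaf ctr [ 646.6 -178.9] size [109.3  68.4] long axis deg 87.5 n 119
base ctr [ 569.2 -176. ] size [141.  270.4] long axis deg -2.3 n 274
red ctr [664.3   5.1] size [41.7 56.1] long axis deg -10.67 n 58
bar0 ctr [581.1 417.1] size [ 18.1 101. ] long axis deg -4.01 n 75
bar1 ctr [ 489.8 -416.6] size [18.4 99. ] long axis deg -0.02 n 78
(386, 240) [ 504.4 -189.9   35.7]
(386, 190) [ 646.  -178.3   50.8]
(244, 215) [542.7 225.1   3.8]
(244, 203) [572.6 224.6  33.6]
(215, 203) [571.4 315.7  -3.4]
```

View pics/topz.png

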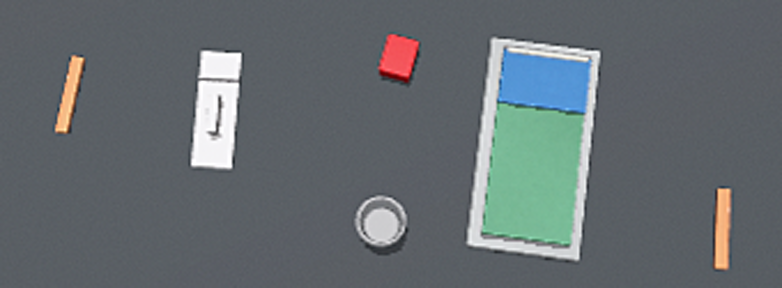

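>>> arm_command:
  targets:
    - [[0,0,0.328],[0.341,-0.173,0],0]
    - [[0,0,0.328],[0.341,-0.173,0],0]
    - [[0,0,0.328],[0.341,-0.173,0],0]
    - [[0,0,0.328],[0.341,-0.173,0],0]
    - [[0,0,0.328],[0.341,-0.173,0],0]
    - [[0,0,0.328],[0.341,-0.173,0],0]
    - [[0,0,0.328],[0.341,-0.173,0],0]
    - [[0,0,0.328],[0.341,-0.173,0],0]

```text
t: 0.95
eef_pos: [481.7, -297.6, 194.5]
tcp_rot: [-3.141, -0.0, 0.039]
ft_force: [0.2, -1.1, 0.5]
opening: 1.003
```

>>> arm_command:
  targets:
    - [[0,0,0],[0.123,-0.117,0],0]
    - [[0,0,0],[0.123,-0.117,0],0]
    - [[0,0,0],[0.123,-0.117,0],0]
    - [[0,0,0],[0.123,-0.117,0],0]
    - [[0,0,0],[0.123,-0.117,0],0]
    - [[0,0,0],[0.123,-0.117,0],0]

```text
t: 1.55
eef_pos: [598.1, -178.9, 194.2]
tcp_rot: [-3.142, 0.001, 0.038]
ft_force: [0.2, 0.5, -0.0]
opening: 1.0
```

```bash
python3 - <<'E'
from h import *
s=env.state(); im,d,c=snap('wrist','w1'); print(s['t'],s['eef_pos'],s['tcp_rot'],np.round(c['world_from_camera'],3))
E
```

```text
1.55 [ 598.07460495 -178.85405713  194.15449877] [-3.14157263e+00  9.45089482e-04  3.83272423e-02] [[ 3.90000e-02 -9.60000e-01 -2.77000e-01  6.77093e+02]
 [-9.99000e-01 -3.70000e-02 -1.00000e-02 -1.76242e+02]
 [-0.00000e+00  2.77000e-01 -9.61000e-01  3.83685e+02]
 [ 0.00000e+00  0.00000e+00  0.00000e+00  1.00000e+00]]
```

View pics/w1.png

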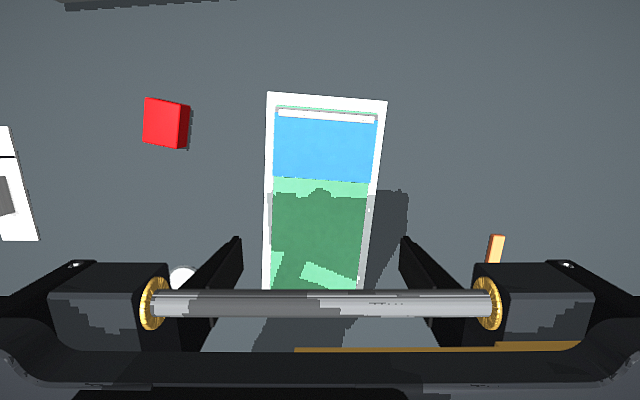

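The wrist view shows the leaf at about (325,148), its lip running from (272,177) to (373,184), the red block at (165,123), and one edge of the gauge at far left.

```bash
python3 - <<'E'
from h import *
im,d,c=load('w1')
H,S,V=cv2.split(cv2.cvtColor(im,cv2.COLOR_BGR2HSV))
m=((H>95)&(H<125)&(S>100)).astype(np.uint8); m[:, :240]=0; m[:,420:]=0; m[230:]=0
cs,_=cv2.findContours(m,cv2.RETR_EXTERNAL,cv2.CHAIN_APPROX_NONE); k=max(cs,key=cv2.contourArea).reshape(-1,2)
P=onz(c,k,49)[:,:2].astype(np.float32); r=cv2.minAreaRect(P); print('leaf wrist',r,cv2.boxPoints(r))
# lip line
k2=[]
for u in range(282,366): k2.append((u,np.where(m[:,u])[0].max()+.5))
P=onz(c,np.array(k2),49); p=np.polyfit(P[:,1],P[:,0],1); print('lip x at y=-178:',np.polyval(p,-178),'yaw',-np.degrees(np.arctan(p[0])))
im,d,c=load('top0')
H,S,V=cv2.split(cv2.cvtColor(im,cv2.COLOR_BGR2HSV))
m=((H>95)&(H<125)&(S>100)).astype(np.uint8)
k2=[]
for u in range(372,401): k2.append((u,np.where(m[160:230,u])[0].max()+160.5))
P=onz(c,np.array(k2),49); p=np.polyfit(P[:,1],P[:,0],1); print('top lip x:',np.polyval(p,-178),'yaw',-np.degrees(np.arctan(p[0])))
E
```

```text
leaf wrist ((646.8675537109375, -180.4853973388672), (108.99893951416016, 67.75690460205078), 87.78257751464844) [[ 610.90576 -233.63326]
 [ 678.61194 -236.25487]
 [ 682.82935 -127.33754]
 [ 615.12317 -124.71593]]
lip x at y=-178: 613.0634375232814 yaw -2.34246002875213
top lip x: 612.2792420070346 yaw -2.542001495350459
```

>>> arm_command:
  targets:
    - [[0,0,0],[-0.011,-0.37,0],0]
    - [[0,0,0],[-0.011,-0.37,0],0]
    - [[0,0,0],[-0.011,-0.37,0],0]
    - [[0,0,0],[-0.011,-0.37,0],0]
    - [[0,0,0],[-0.011,-0.37,0],0]
    - [[0,0,0],[-0.011,-0.37,0],0]
    - [[0,0,0],[-0.011,-0.37,0],0]
    - [[0,0,0],[-0.011,-0.41,0],0]

```text
t: 2.4
eef_pos: [572.3, 220.7, 194.9]
tcp_rot: [3.141, -0.0, 0.036]
ft_force: [1.1, -0.6, 0.3]
opening: 1.002
```

>>> arm_command:
  targets:
    - [[0,0,0],[0,0,0],0]
    - [[0,0,0],[0,0,0],0]

```text
t: 2.6
eef_pos: [572.5, 220.0, 194.5]
tcp_rot: [3.141, 0.0, 0.038]
ft_force: [0.9, -0.2, -0.3]
opening: 1.0
```

```bash
python3 - <<'E'
from h import *
s=env.state(); im,d,c=snap('wrist','w2'); print(s['t'],s['eef_pos'],s['tcp_rot'])
E
```

```text
2.6 [572.45251811 219.96796863 194.48363041] [3.14115729e+00 1.58126539e-04 3.82987633e-02]
```

View pics/w2.png

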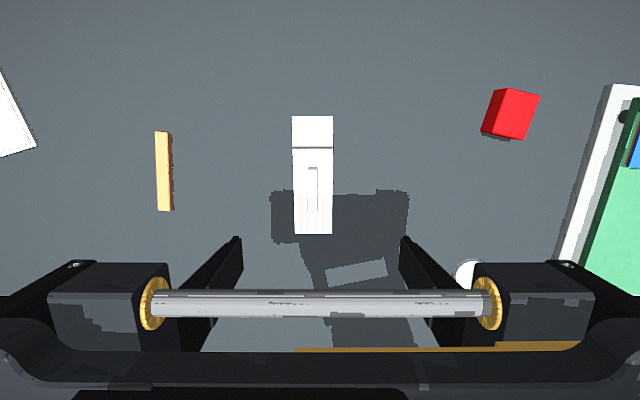

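The gauge is centred near (313,175), spanning rows 115 to 235, with its line at row 147 and its rib at (312,188). It lies almost square to the gripper.

```bash
python3 - <<'E'
from h import *
im,d,c=load('w2')
g=cv2.cvtColor(im,cv2.COLOR_BGR2GRAY)
cv2.imwrite('pics/w2z.png',cv2.resize(im[100:250,260:370],None,fx=4,fy=4,interpolation=cv2.INTER_CUBIC))
m=(g>200).astype(np.uint8); m[:, :285]=0; m[:,345:]=0;m[:105]=0;m[245:]=0
m=cv2.morphologyEx(m,cv2.MORPH_CLOSE,np.ones((5,5)))
cs,_=cv2.findContours(m,cv2.RETR_EXTERNAL,cv2.CHAIN_APPROX_NONE); k=max(cs,key=cv2.contourArea).reshape(-1,2)
P=onz(c,k,4)[:,:2].astype(np.float32); r=cv2.minAreaRect(P); print(r); print(cv2.boxPoints(r))
dm=bydepth(c,np.argwhere(np.ones((150,110)))[:,::-1]+[260,100],d)
s=(dm[:,2]>22)&(dm[:,2]<45); print(s.sum(),dm[s].mean(0),np.percentile(dm[s],[3,97],axis=0))
E
```

```text
((580.541259765625, 230.16294860839844), (149.1700897216797, 49.70302200317383), 2.4437897205352783)
[[504.96442 251.8116 ]
 [507.08368 202.1538 ]
 [656.1181  208.5143 ]
 [653.99884 258.17212]]
461 [571.3132546  229.50220178  33.01231188] [[546.74459621 223.42888421  27.16673051]
 [594.80352252 235.68700811  34.68494127]]
```

View pics/w2z.png

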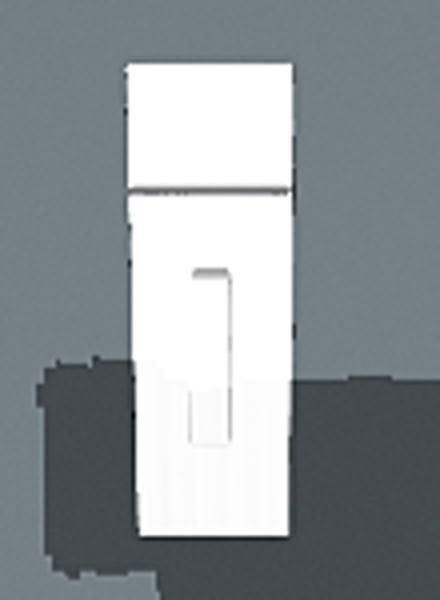

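>>> arm_command:
  targets:
    - [[0,0,-0.004],[-0.0015,-0.01,0.05],0]
    - [[0,0,-0.004],[-0.0015,-0.01,0.1],0]
    - [[0,0,-0.004],[-0.0015,-0.01,0.14],0]
    - [[0,0,-0.004],[-0.0015,-0.01,0.17],0]
    - [[0,0,-0.004],[-0.0015,-0.01,0.18],0]
    - [[0,0,-0.004],[-0.0015,-0.01,0.187],0]
    - [[0,0,-0.004],[-0.0015,-0.01,0.187],0]

```text
t: 3.35
eef_pos: [571.3, 229.6, 8.0]
tcp_rot: [-3.142, -0.001, 0.041]
ft_force: [0.3, 0.6, 1.3]
opening: 1.002
```

```bash
python3 - <<'E'
from h import *
s=env.state(); im,d,c=snap('wrist','w3'); print(s['t'],s['eef_pos'],s['tcp_rot'],s['ft_force'])
E
```

```text
3.35 [571.34633168 229.64181348   8.02889231] [-3.14158578e+00 -5.77604706e-04  4.05239921e-02] [0.26330774 0.59645783 1.2547954 ]
```

View pics/w3.png

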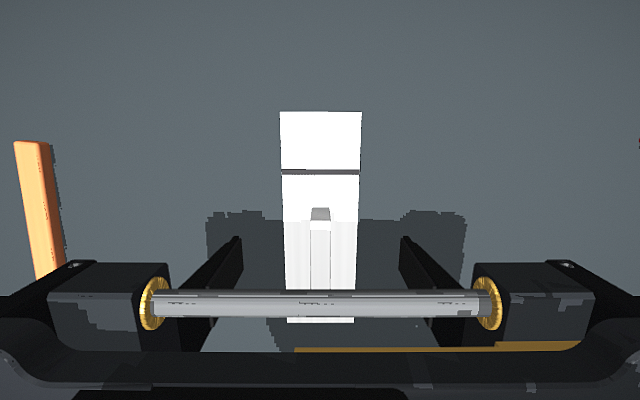

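The rib at (320,245) sits midway between the fingers, which are at about x = 235 and 405. I'm closing on it now.

>>> arm_command:
  targets:
    - [[0,0,0],[0,0,0],255]
    - [[0,0,0],[0,0,0],255]
    - [[0,0,0],[0,0,0],255]
    - [[0,0,0],[0,0,0],255]
    - [[0,0,0],[0,0,0],255]
    - [[0,0,0],[0,0,0],255]
    - [[0,0,0],[0,0,0],255]
    - [[0,0,0],[0,0,0],255]

```text
t: 4.2
eef_pos: [570.7, 230.5, 7.5]
tcp_rot: [3.141, 0.0, 0.042]
ft_force: [0.3, -0.3, -0.3]
opening: 0.385
```

>>> arm_command:
  targets:
    - [[0,0,0],[0,0,0],255]
    - [[0,0,0],[0,0,0],255]
    - [[0,0,0],[0,0,0],255]

```text
t: 4.5
eef_pos: [570.8, 230.5, 7.5]
tcp_rot: [3.141, -0.0, 0.042]
ft_force: [-0.3, -1.3, 0.3]
opening: 0.132
```

>>> arm_command:
  targets:
    - [[0,0,0],[0,0,0],255]
    - [[0,0,0],[0,0,0],255]
    - [[0,0,0],[0,0,-0.02],255]
    - [[0,0,0],[0,0,-0.06],255]
    - [[0,0,0],[0,0,-0.1],255]
    - [[0,0,0],[0,0,-0.14],255]
    - [[0,0,0],[0,0,-0.14],255]
    - [[0,0,0],[0,0,-0.14],255]

```text
t: 5.3
eef_pos: [570.7, 230.5, 147.9]
tcp_rot: [-3.141, -0.001, 0.042]
ft_force: [-0.7, 0.1, -2.6]
opening: 0.125
```

```bash
python3 - <<'E'
from h import *
s=env.state(); im,d,c=snap('wrist','w4'); print(s['t'],s['eef_pos'],s['tcp_rot'],s['ft_force'],s['moment'])
E
```

```text
5.3 [570.70675842 230.51449063 147.92531029] [-3.14141997e+00 -1.12143102e-03  4.18235185e-02] [-0.72087724  0.06394417 -2.60073156] [ 0.05005561  0.05243828 -0.00179896]
```

View pics/w4.png

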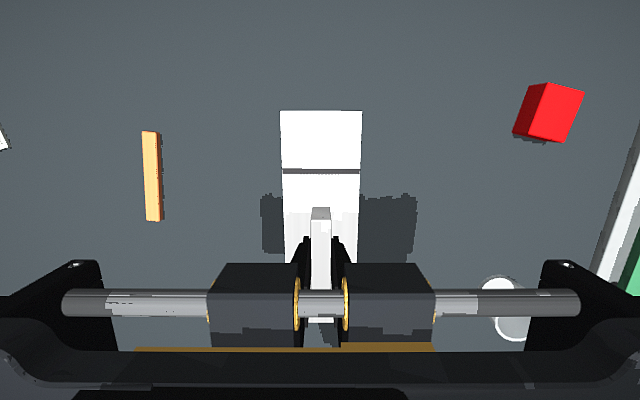

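>>> arm_command:
  targets:
    - [[0,0,0.082],[-0.068,0.403,0],255]
    - [[0,0,0.082],[-0.068,0.403,0],255]
    - [[0,0,0.082],[-0.068,0.403,0],255]
    - [[0,0,0.082],[-0.068,0.403,0],255]
    - [[0,0,0.082],[-0.068,0.403,0],255]
    - [[0,0,0.082],[-0.068,0.403,0],255]
    - [[0,0,0.082],[-0.068,0.403,0],255]
    - [[0,0,0.082],[-0.068,0.403,0],255]

```text
t: 6.15
eef_pos: [519.5, -168.0, 145.9]
tcp_rot: [-3.141, 0.003, -0.04]
ft_force: [1.2, 0.3, -2.1]
opening: 0.122
```

>>> arm_command:
  targets:
    - [[0,0,0],[0,0,0],255]
    - [[0,0,0],[0,0,0],255]
    - [[0,0,0],[0,0,0],255]

```text
t: 6.45
eef_pos: [520.3, -165.4, 146.5]
tcp_rot: [-3.141, 0.002, -0.04]
ft_force: [0.9, 0.8, -1.9]
opening: 0.121
```

```bash
python3 - <<'E'
from h import *
s=env.state(); im,d,c=snap('wrist','w5'); print(s['t'],s['eef_pos'],s['tcp_rot'],s['ft_force'],s['moment'])
np.save('pics/w5pose.npy',s['eef_pos'])
E
```

```text
6.45 [ 520.34041177 -165.44899459  146.50982871] [-3.14070608e+00  1.88313164e-03 -3.98086916e-02] [ 0.92130741  0.82655626 -1.85253795] [0.01906724 0.04103804 0.01162745]
```

View pics/w5.png

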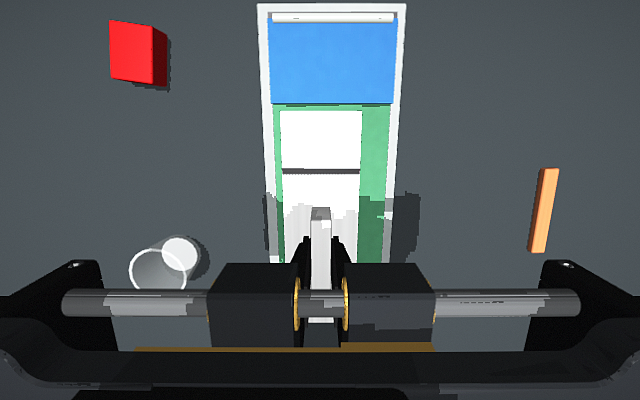

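The lip runs from (270,103) to (397,106) and the gauge's leading edge from (281,110) to (361,111). The gauge is square to the stand but about 9 mm too far to +y.

```bash
cat > meas.py <<'E'
from h import *
def meas(fn,tcpz,lipz=49):
    im,d,c=load(fn)
    H,S,V=cv2.split(cv2.cvtColor(im,cv2.COLOR_BGR2HSV))
    m=((H>95)&(H<125)&(S>100)).astype(np.uint8); m[230:]=0
    cs,_=cv2.findContours(m,cv2.RETR_EXTERNAL,cv2.CHAIN_APPROX_NONE); k=max(cs,key=cv2.contourArea)
    mm=np.zeros_like(m); cv2.drawContours(mm,[k],-1,1,-1)
    x,y,w,h=cv2.boundingRect(k)
    L=np.array([(u,np.where(mm[:,u])[0].max()+.5) for u in range(x+12,x+w-12)])
    P=onz(c,L,lipz); p=np.polyfit(P[:,1],P[:,0],1)
    # side edges near lip
    r=[np.where(mm[v])[0] for v in range(y+h-14,y+h-6)]
    el=onz(c,[(np.mean([q.min() for q in r])-.5,y+h-10)],lipz)[0]; er=onz(c,[(np.mean([q.max() for q in r])+.5,y+h-10)],lipz)[0]
    ymid=(el[1]+er[1])/2
    print('leaf mid y',ymid,'width',el[1]-er[1],'lip x at mid',np.polyval(p,ymid),'yaw deg',-np.degrees(np.arctan(p[0])))
    g=((V>190)&(S<40)).astype(np.uint8)
    gr=np.array([(u,v) for u in range(290,352) for v in [np.where(g[y+h:240,u])[0].min()+y+h-.5]])
    Q=onz(c,gr,tcpz-3.5); q=np.polyfit(Q[:,1],Q[:,0],1)
    rows=[np.where(g[v,240:400])[0]+240 for v in range(y+h+12,y+h+30)]
    row=y+h+20
    a=np.median([t.min() for t in rows])-.5; b=np.median([t.max() for t in rows])+.5
    s=onz(c,[(a,row),(b,row)],tcpz-3.5); gm=s[:,1].mean()
    print('gauge mid y',gm,'w',s[0,1]-s[1,1],'edge x',np.polyval(q,gm),'yaw deg',-np.degrees(np.arctan(q[0])))
E
python3 -c "
from meas import *
meas('w5',146.5)"
```

```text
leaf mid y -179.48252006951094 width 109.41873928792464 lip x at mid 612.4197168067769 yaw deg -2.2465475542341187
gauge mid y -174.69928159606906 w 82.70421393969147 edge x 604.2191043935944 yaw deg -2.2682763908436763
```

>>> arm_command:
  targets:
    - [[0,0,0],[0,0.01,0],255]
    - [[0,0,0],[0,0.01,0.03],255]
    - [[0,0,0],[0,0.01,0.06],255]
    - [[0,0,0],[0,0.01,0.08],255]
    - [[0,0,0],[0,0.01,0.09],255]
    - [[0,0,0],[0,0.01,0.09],255]
    - [[0,0,0],[0,0.01,0.09],255]

```text
t: 7.2
eef_pos: [520.8, -176.4, 58.2]
tcp_rot: [3.141, -0.001, -0.04]
ft_force: [-0.0, 0.4, -1.2]
opening: 0.122
```

```bash
python3 - <<'E'
from meas import *
s=env.state(); im,d,c=snap('wrist','w6'); print(s['t'],s['eef_pos'],s['tcp_rot'],s['ft_force'],s['moment'])
meas('w6',s['eef_pos'][2])
E
```

```text
7.2 [ 520.82290331 -176.38557323   58.21111645] [ 3.14113693e+00 -7.88068179e-04 -3.96718011e-02] [-0.0102505   0.41155831 -1.20917737] [-0.00935239  0.04204379  0.00260519]
leaf mid y -179.34690320540187 width 108.98628222520685 lip x at mid 612.5799877400127 yaw deg -1.9447396231140293
gauge mid y -179.79585462040552 w 49.865293130375306 edge x 604.9550286984363 yaw deg -2.2600067644001975
```

View pics/w6.png

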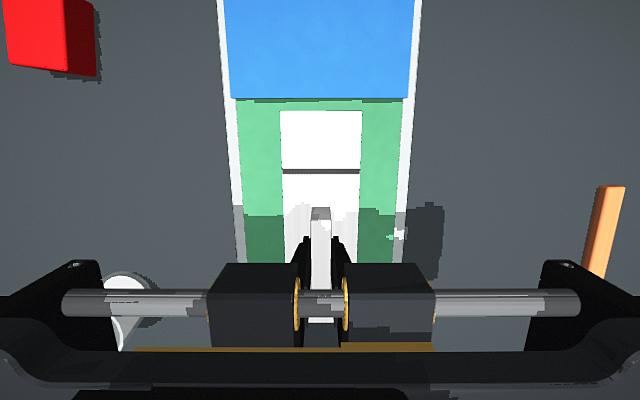

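The gauge is centred in front of the slot. Its leading edge is at row 110 and the lip at row 98, a gap of about 7.6 mm. I'm lowering it now.

>>> arm_command:
  targets:
    - [[0,0,0],[0,0,0.005],255]
    - [[0,0,0],[0,0,0.009],255]
    - [[0,0,0],[0,0,0.011],255]
    - [[0,0,0],[0,0,0.011],255]
    - [[0,0,0],[0,0,0.011],255]

```text
t: 7.75
eef_pos: [520.3, -176.4, 46.5]
tcp_rot: [3.142, 0.0, -0.04]
ft_force: [0.6, 0.4, -0.6]
opening: 0.122
```

>>> arm_command:
  targets:
    - [[0,0,0],[0,0,0.001],255]
    - [[0,0,0],[0,0,0.001],255]

```text
t: 7.95
eef_pos: [520.3, -176.4, 45.5]
tcp_rot: [3.142, -0.0, -0.04]
ft_force: [0.3, -0.3, -1.0]
opening: 0.121
```

>>> arm_command:
  targets:
    - [[0,0,0],[0,0,0.001],255]
    - [[0,0,0],[0,0,0.001],255]

```text
t: 8.15
eef_pos: [520.4, -176.4, 44.8]
tcp_rot: [3.141, -0.0, -0.04]
ft_force: [-1.3, -0.1, 3.5]
opening: 0.126
```

>>> arm_command:
  targets:
    - [[0,0,0],[0,0,0.001],255]
    - [[0,0,0],[0,0,0.001],255]

```text
t: 8.35
eef_pos: [520.4, -176.4, 43.7]
tcp_rot: [3.141, -0.0, -0.04]
ft_force: [-2.9, 0.8, 4.7]
opening: 0.122
```

>>> arm_command:
  targets:
    - [[0,0,0],[0,0,0.001],255]
    - [[0,0,0],[0,0,0.002],255]
    - [[0,0,0],[0,0,0.003],255]
    - [[0,0,0],[0,0,0.0035],255]
    - [[0,0,0],[0,0,0.0035],255]
    - [[0,0,0],[0,0,0.0035],255]

```text
t: 8.95
eef_pos: [520.4, -176.4, 40.4]
tcp_rot: [3.141, -0.0, -0.04]
ft_force: [-3.0, 1.5, 7.9]
opening: 0.121
```

```bash
python3 - <<'E'
from meas import *
s=env.state(); im,d,c=snap('wrist','w7'); im2,_,_=snap('side','s7'); print(s['t'],s['eef_pos'],s['tcp_rot'],s['ft_force'],s['moment'])
meas('w7',s['eef_pos'][2],44)
cv2.imwrite('pics/s7z.png',cv2.resize(im2[180:330,240:420],None,fx=4,fy=4,interpolation=cv2.INTER_CUBIC))
E
```

```text
8.95 [ 520.38858212 -176.38410927   40.39698026] [ 3.14134949e+00 -2.89843115e-04 -4.01405928e-02] [-2.99900428  1.46904909  7.90152949] [ 0.22947509  0.42410504 -0.02484906]
leaf mid y -179.43842261447304 width 108.91053427494693 lip x at mid 612.6072272277299 yaw deg -2.293738167203553Traceback (most recent call last):
  File "<stdin>", line 3, in <module>
  File "meas.py", line 21, in meas
    a=np.median([t.min() for t in rows])-.5; b=np.median([t.max() for t in rows])+.5
                 ~~~~~^^
    return umr_minimum(a, axis, None, out, keepdims, initial, where)
ValueError: zero-size array to reduction operation minimum which has no identity
```

View pics/w7.png

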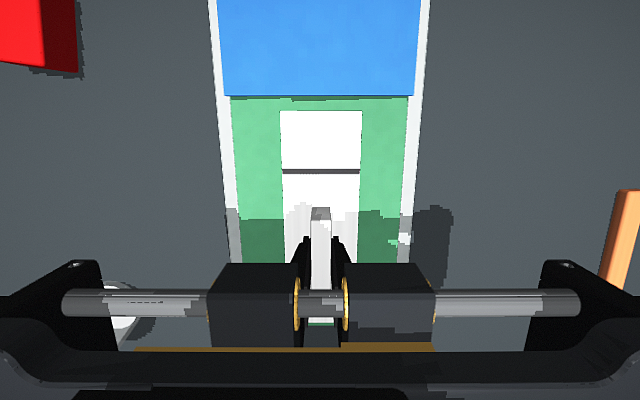

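```bash
python3 - <<'E'
from meas import *
im2,_,_=load('s7')
cv2.imwrite('pics/s7z.png',cv2.resize(im2[180:330,240:420],None,fx=4,fy=4,interpolation=cv2.INTER_CUBIC))
E
```

```text
(no output)
```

View pics/s7z.png

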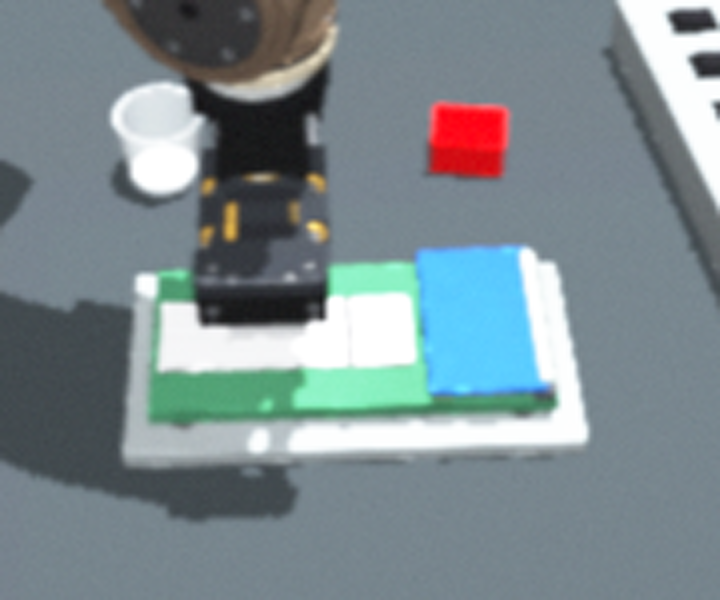

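The gauge is flat and fully on the sunk plate, with its edge just short of the leaf, and the bystanders are untouched. Next is the sweep.

>>> arm_command:
  targets:
    - [[0,0,0],[0.002,0,0],255]
    - [[0,0,0],[0.005,0,0],255]
    - [[0,0,0],[0.008,0,0],255]
    - [[0,0,0],[0.011,0,0],255]
    - [[0,0,0],[0.014,0,0],255]
    - [[0,0,0],[0.017,0,0],255]
    - [[0,0,0],[0.018,0,0],255]
    - [[0,0,0],[0.018,0,0],255]

```text
t: 9.85
eef_pos: [538.2, -177.1, 40.3]
tcp_rot: [3.141, 0.0, -0.04]
ft_force: [-3.4, 0.1, 7.6]
opening: 0.123
```

```bash
python3 - <<'E'
from meas import *
s=env.state(); im,d,c=snap('wrist','w8'); print(s['t'],s['eef_pos'],s['tcp_rot'],s['ft_force'],s['moment'])
E
```

```text
9.85 [ 538.21334685 -177.09783588   40.32525841] [ 3.14145389e+00  2.54976981e-04 -4.00604731e-02] [-3.40852273  0.09691616  7.64182795] [ 0.09939205  0.6331887  -0.01573415]
```

View pics/w8.png

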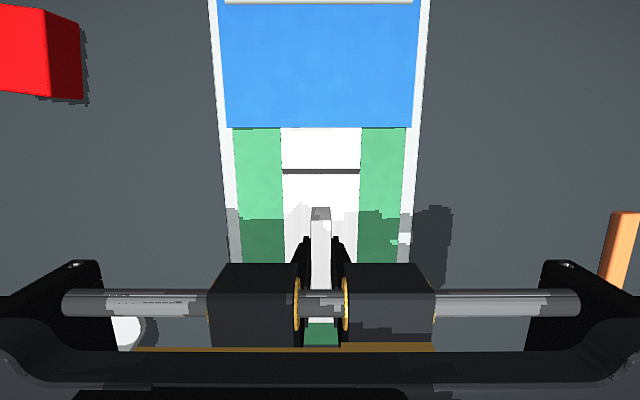

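The tip is under the leaf (lip at row 128, straight and level) and the line is at row 171. The force is steady, so I'm continuing.

>>> arm_command:
  targets:
    - [[0,0,0],[0.003,0,0],255]
    - [[0,0,0],[0.007,0,0],255]
    - [[0,0,0],[0.011,0,0],255]
    - [[0,0,0],[0.015,0,0],255]
    - [[0,0,0],[0.019,0,0],255]
    - [[0,0,0],[0.022,0,0],255]
    - [[0,0,0],[0.024,0,0],255]
    - [[0,0,0],[0.024,0,0],255]

```text
t: 10.7
eef_pos: [562.3, -178.1, 40.3]
tcp_rot: [3.141, 0.0, -0.04]
ft_force: [-2.2, 1.1, 9.1]
opening: 0.122
```

```bash
python3 - <<'E'
from meas import *
s=env.state(); im,d,c=snap('wrist','w9'); print(s['t'],s['eef_pos'],s['tcp_rot'],s['ft_force'],s['moment'])
H,S,V=cv2.split(cv2.cvtColor(im,cv2.COLOR_BGR2HSV))
print(V[150:185,320]); print(H[150:185,320]);print(S[150:185,320])
cv2.imwrite('pics/w9z.png',cv2.resize(im[120:220,220:420],None,fx=4,fy=4,interpolation=cv2.INTER_CUBIC))
z=s['eef_pos'][2]-7.5
for v in range(155,180,2): print(v, onz(c,[(320,v)],z+11)[0,:2].round(1), onz(c,[(320,v)],z+7)[0,:2].round(1),onz(c,[(320,v)],z+4)[0,:2].round(1))
E
```

```text
10.7 [ 562.32041796 -178.07705663   40.33657459] [ 3.14142734e+00  1.17867327e-04 -4.00851485e-02] [-2.24562218  1.08402886  9.07577946] [ 0.13841291  0.54580547 -0.02094882]
[247 247 247 247 247 247 247 247 247 247 247 247 247 247 246 247 252 255
  97  90  92  93  84  91 242 255 255 255 255 255 255 255 255 255 255]
[104 104 104 104 104 103 103 103 104 103 104 103 104 104 104 104 104 105
 138  15 160 120 120 128 100   0   0   0   0   0   0   0   0   0   0]
[167 170 171 168 167 169 169 169 168 169 168 168 169 170 170 169 174 169
  13  23   8  14   9  11   6   0   0   0   0   0   0   0   0   0   0]
155 [ 620.5 -180.4] [ 620.1 -180.4] [ 619.8 -180.3]
157 [ 619.3 -180.3] [ 618.9 -180.3] [ 618.5 -180.3]
159 [ 618.1 -180.3] [ 617.6 -180.3] [ 617.3 -180.2]
161 [ 616.9 -180.2] [ 616.4 -180.2] [ 616.  -180.2]
163 [ 615.7 -180.2] [ 615.2 -180.2] [ 614.8 -180.1]
165 [ 614.5 -180.1] [ 613.9 -180.1] [ 613.5 -180.1]
167 [ 613.3 -180.1] [ 612.7 -180.1] [ 612.2 -180. ]
169 [ 612. -180.] [ 611.4 -180. ] [ 610.9 -180. ]
171 [ 610.8 -180. ] [ 610.2 -180. ] [ 609.7 -179.9]
173 [ 609.6 -179.9] [ 608.9 -179.9] [ 608.4 -179.9]
175 [ 608.3 -179.9] [ 607.6 -179.9] [ 607.1 -179.8]
177 [ 607.1 -179.8] [ 606.4 -179.8] [ 605.8 -179.8]
179 [ 605.8 -179.8] [ 605.1 -179.8] [ 604.5 -179.7]
```

View pics/w9z.png

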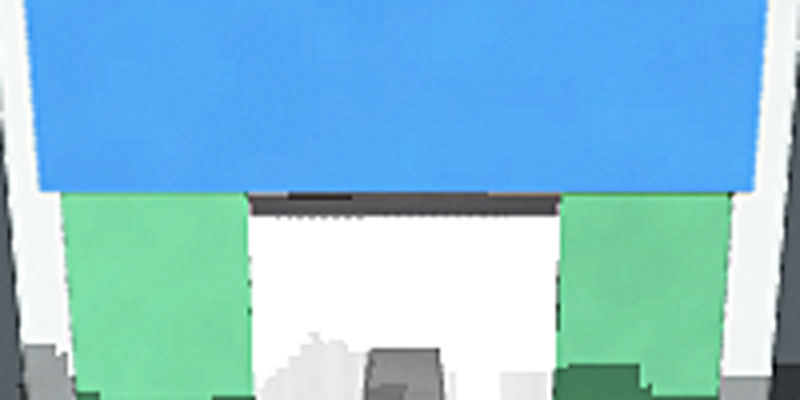

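The lip is at row 167.7 and the rear of the black line at row 174. The line's centre is still about 3 mm short of the lip.

>>> arm_command:
  targets:
    - [[0,0,0],[0.0015,0,0],255]
    - [[0,0,0],[0.003,0,0],255]
    - [[0,0,0],[0.003,0,0],255]
    - [[0,0,0],[0.003,0,0],255]

```text
t: 11.15
eef_pos: [565.2, -178.2, 40.4]
tcp_rot: [3.141, 0.0, -0.04]
ft_force: [-3.9, 0.5, 8.5]
opening: 0.121
```

```bash
python3 - <<'E'
from meas import *
s=env.state(); im,d,c=snap('wrist','w10'); im2,_,_=snap('side','s10');print(s['t'],s['eef_pos'],s['tcp_rot'],s['ft_force'],s['moment'])
V=cv2.cvtColor(im,cv2.COLOR_BGR2HSV)[:,:,2]
print(V[160:185,320])
a=cv2.resize(im[120:220,220:420],None,fx=4,fy=4,interpolation=cv2.INTER_CUBIC)
b=cv2.resize(im2[230:300,260:400],None,fx=3,fy=2.8,interpolation=cv2.INTER_CUBIC); b=cv2.copyMakeBorder(b,0,0,0,800-b.shape[1],cv2.BORDER_CONSTANT)
cv2.imwrite('pics/w10z.png',np.vstack([a,b]))
z=s['eef_pos'][2]-7.5
for v in (169,170,171,172,173,174,175): print(v, onz(c,[(320,v)],z+11)[0,:1].round(1),onz(c,[(320,v)],z+4)[0,:1].round(1))
# leaf tilt via depth: heights along the leaf
for uv in((320,165),(320,120),(320,60),(240,165),(400,165)): print(uv,bydepth(c,uv,d)[0].round(1))
# bystanders vs start
c0=load('side0')[0]; df=cv2.absdiff(c0,im2).max(2)
for n,(x,y) in dict(cup=(280,214),red=(357,214),bar1=(298,367),bar0=(318,140)).items(): print(n,np.median(df[y-10:y+10,x-12:x+12]))
E
```

```text
11.15 [ 565.16776614 -178.1822923    40.38361976] [ 3.14145475e+00  1.64762677e-04 -4.01280041e-02] [-3.87196657  0.50860116  8.47544285] [0.19696242 0.65690237 0.00610913]
[247 247 247 247 247 247 247 247 247 247 251 255 162  55 244 255 255 255
 255 255 255 255 255 255 255]
169 [614.9] [613.8]
170 [614.3] [613.1]
171 [613.6] [612.5]
172 [613.] [611.9]
173 [612.4] [611.2]
174 [611.8] [610.6]
175 [611.2] [609.9]
(320, 165) [ 617.3 -180.2   43.5]
(320, 120) [ 643.8 -181.3   44. ]
(320, 60) [ 676.1 -182.6   44. ]
(240, 165) [ 619.2 -131.2   43. ]
(400, 165) [ 615.3 -229.2   43.4]
cup 9.0
red 8.5
bar1 10.0
bar0 65.0
```

View pics/w10z.png

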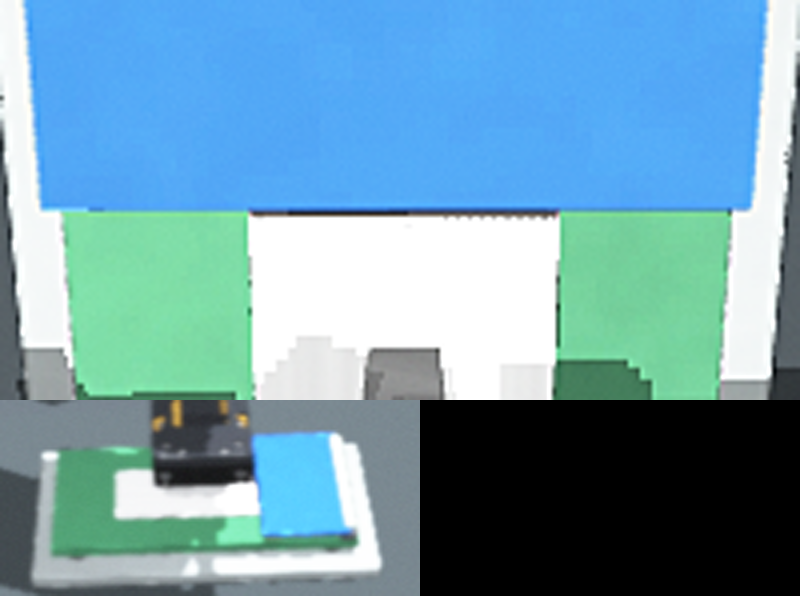

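The line's centre is at x = 612.7, level with the lip. The leaf depth reads 43.5–44 mm along its length, so it lies flat and about 5 mm down. One thing to clear up first: bar0's pixels differ from the first side view.

```bash
python3 - <<'E'
from h import *
a=load('side0')[0];b=load('s10')[0]
cv2.imwrite('pics/cmp.png',np.vstack([cv2.resize(x[100:400,200:460],None,fx=1.3,fy=1,interpolation=1) for x in(a,b)]))
E
```

```text
(no output)
```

View pics/cmp.png

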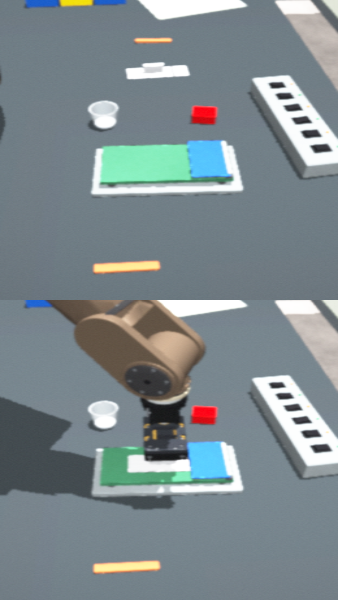

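The arm only hides bar0 in this view. The cup, red block and other bar are where they started, so I'm handing the job in.

```bash
python3 -c "
from cell import env
print(env.job_done()); s=env.state(); print(s['t'],s['eef_pos'],s['ft_force'],s['opening'])"
```

```text
the job is handed in; nothing more can be done
None
the job is handed in; nothing more can be done
```

I gripped the gauge by its rib and set it flat on the plate with its edge about 8 mm short of the leaf. I pressed the plate down about 5 mm, swept the gauge about 45 mm into the slot, and handed the job in at about 11 s, still holding it.

**Last checks:**
- **Black line:** its centre is within about 1 mm of the leaf's lip (x ≈ 612.7 mm for both); the calibration is good to about 2 mm.
- **Plate:** about 4.8 mm down by tool height, at 8.5 N push, which matches halfway.
- **Leaf:** its depth readings of 43–44 mm show it flat and sunk with the plate, not lifted.
- **Grip:** steady throughout, with no sign of the gauge slipping.
- **Clearance:** no picture shows the gripper touching the stand.
- **Bystanders:** the cup, red block and nearer copper bar are unchanged. The arm hid the far bar in the final side view. It was last seen just after the pick-up and looked unmoved, and the arm didn't go near it again.

The one mishap was a measuring script that failed once on an image mask. I repeated that check from the picture instead. After hand-in the interface gave no further state, so the final second wasn't measured.

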